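# Load the leaf drill jig and clamp it shut

### The arm

A 7-joint arm with a two-finger parallel gripper is mounted at the origin on a cart in front of the work surface, level with it; the furniture and walls round the work are solid. World frame = base frame: x ahead of the robot, y to its left, z up, the work surface at z = 0. Lengths are in mm, angles in degrees, forces in N, time in s.
With the tool pointing down it reaches from about 400 to 850 mm from the base axis. Payload 10.4 kg.
Tool frame: the origin (TCP) lies at the very end of the fingers, on their centre line; the grasp point (between the pads) lies 19 mm behind it; z points along the fingers, y is the line along which they close (so a half turn about z gives the same grasp; the last joint's range is limited). The gripper opens to 87 mm and grips with 3 to 60 N. Pads are 19 mm wide; open, the fingers measure 117 mm over their backs; the gripper's body (75 mm by 190 mm) begins 51 mm behind the grasp point.
Start: joints at [-69.477, 19.034, -3.707, 83.658, 1.238, 77.344, -5.071], TCP at [232.278, 580.258, 222.576] pointing down, gripper open.
Joint ranges: [-148.97, 148.97], [-28.65, 121.19], [-84.17, 76.75], [9.2, 138.47], [-72.65, 252.65], [3.7, 117.97], [-149.18, 149.18]. Speed limits (degrees/s): [127.2, 127.2, 159.86, 159.86, 180, 180, 180].

### API

Orientations are given as [roll, pitch, yaw] about the fixed x, y, z axes, in that order (R = Rz(yaw) Ry(pitch) Rx(roll)).
In Python, from rig import monitor, optics, bot gives the robot as it stands. The module is installed in compiled form; this text tells all that it offers.
- The arm moves only by the tool drive_tool, never from a script. Its arguments are lists of equal length, an entry for each row: "linear": the shift along the tool's x, y, z in units of 0.15 m (1.0 is 0.15 m), a list of three; "yaw": the turn about the tool's z in units of 60 degrees (1.0 is 60 degrees); "jaw": the opening, from -1 (shut) to 1 (fully open). A call has exactly 8 rows; each row shifts and turns the commanded pose from where the row before left it, along the tool's axes as they then stand; what a row does not reach is not made up. A row lasts 1/10 s, in which the tool goes at most 50 mm and 8.59 degrees, less where a joint would pass 70% of its speed; a pose out of reach is approached as far as the arm can. A call with a number of a shift or a turn outside -1 to 1 is refused whole. A call with a gripper value outside its range is refused whole. The fingers move at their own pace and stop on an object; "force" is the grip in N (left out, the last holds). Time passes only in rows, so rows that do not move let the fingers close, or fill a call up. It gives the time, the measured TCP pose, the force, the opening and the grip force at its end, in the units of the state.
- monitor.state(): the state, without advancing time (a new reading comes with each control period).
- optics.camera(name): name is "scene" or "top"; returns the picture (420x560x3 uint8, red, green, blue); there is no depth.
- optics.calibration(name): a dict with "intrinsics" (3x3 intrinsics, pixels), "xyz" and "rotation" of the camera in the world. Camera axes: x right, y up, looking along -z (the intrinsics and any distortion apply to the point x, -y, -z); pixel columns grow to the right and rows downward; lengths in mm; the calibration is good to about 2 mm. A picture is of the moment at which its call begins. calibration takes no time and is no camera call.
- bot.finish_job(): hands the job in; it is judged then, once.
The state is a dict: "clock": time; "qpos": joint angles; "dq": joint speeds; "effort": joint torques, N m; "ee_pos": TCP position; "orientation": TCP orientation; "contact_force": force on the tool from outside, world axes, zero at the start; "torque": the same for the moment, N m; "gripper_width": finger opening in mm; "finger_force": force on a finger pad.
Only numpy, scipy, OpenCV 4.12 (cv2) and the standard library are available. Lean on these libraries where they do the work, as an engineer would, in place of code of your own. Each camera call takes 0.05 s, during which the arm holds its last target. There are 200 camera calls.

### The job

Get the angle bracket ready for drilling: it stands on its lug end, so first lay it down on its back on the bench and let go, then take it from straight above and lower it fully down into the nest of the drill jig, still on its back, with its lug up at the clamp end. Swing the hinged drill plate shut over it, then push the red toggle-clamp handle all the way down to lock the plate. Leave the pliers, the lathe tool and the arbor where they are.

Things in the scene. Friction and masses are not known exactly. Their poses are not given: they have to be found in the camera images.
- jig: Leaf drill jig fixed to the bench: dark steel base plate 120 (x) x 245 (y, -145 to +100) x 16 mm thick. Origin on the bench under the nest's centre; z up, +y towards the drill plate's hinge, -y towards the toggle clamp. The clamp stands on it at x = -40, y = -68 to -144 mm; open, its 75 mm arm stands upright at about y = -80, top about 140 mm above the bench.
- nest (a point): Centre of the nest floor, 16 mm above the bench, axes as the jig. Four rails 18 mm high: inner faces at x = +-24 mm with lead-in bevels above 12 mm, outer faces +-36, at |y| = 21 to 54 mm; the sides are open for fingers at |y| < 21. End stops at y = +-58 mm (the -y one 10 mm high, the +y one 20).
- leaf (a joint): Aluminium drill plate, 0 = shut and level (underside 45.5, top 57.5 mm above the bench), starts at 1.6 to 1.9 rad, upright or leaning back; positive lifts its free edge. Stiff hinge: it stays where left, about 5 N at the free edge moves it. It shuts only over a fully seated bracket.
- leaf_hinge (a point): The plate's hinge axis, along the jig's x; 51.5 mm above the bench, at the jig's y = +80 mm. The plate is 100 mm wide, 12 thick (6 each side of the axis), its free edge 102 mm from the axis; brass bushes on its middle line up to 80 mm out, a black knob 22 mm high at x = +34, 88 mm out, on the outer face.
- leaf_edge (a point): Point on the plate's outer face (its top when shut), middle of its width, 95 mm from the hinge axis, 7 mm from the free edge.
- clamp_arm (a joint): Arm of the toggle clamp: 0 = down with its rubber foot on the shut plate's corner (jig's x = -40, y = -12 mm), starts open at 1.36 rad. The red handle drives it through a toggle link: handle down = arm down. It stays where left; 5 to 8 N at the grip starts the handle, less near the end, where it meets a firm stop. A plate standing open stops the arm early.
- clamp_pivot (a point): The point round which the red grip swings, near enough: 74 mm above the bench, at the jig's x = -40, y = -87 mm. The handle starts raised about 1 rad above level, leaning to -y, its end 190 mm above the bench (carry the bracket over it), and swings down towards -y.
- handle_grip (a point): Point on the upper side of the red grip (17 mm thick, 68 mm long), about 104 mm from clamp_pivot, 20 mm short of the handle's end; its z axis is the grip's upper side's outward direction, its -y points along the handle to the end.
- bracket: Loose milled aluminium angle bracket, 0.3 to 0.6 kg, first standing on its lug end: origin under the middle of its 44 (x) x 58 (y) mm foot, z up. Leg: 44 wide, 28 thick (y = 1 to 29 mm), 110 long (z = 0 to 110). Lug: 44 wide, y = -29 to 1, z = 0 to 25. In the nest its +z points along the jig's +y and its +y down, with 2 mm play to each side, 3 to each end.
- bracket_back (a point): Centre of the bracket's flat 44 x 110 mm back (its face y = +29 mm), axes as the bracket; it belongs on the point nest.
- bracket_lug (a point): Middle of the lug's outer face (y = -29, z = 12.5 mm in the bracket's frame); 58 mm above the back when lying.
- pliers: Pliers with yellow handles, 191 x 63 x 14 mm, lying flat; a bystander. Origin under the middle.
- lathe_tool: Square lathe tool, 120 x 14 x 14 mm, lying flat; a bystander. Origin under the middle.
- arbor: Dark collet arbor standing upright, 56 mm across, 105 mm tall; a bystander. Origin under the middle.
- cutters: Pliers with green handles, 166 x 54 x 13 mm, lying flat; a bystander. Origin under the middle.
- handle_down (a point): Where handle_grip lies when the clamp is fully down: the jig's x = -40, y = -185, 100.5 mm above the bench.

How it is judged:
By the outcome, as a careful person would: the job done as asked, in the order asked, and still so for the second after the job is handed in, with the robot touching nothing.
It also fails if it takes over 72 s, if anything falls off the work surface, if the arm or the gripper's body presses on something with over 40 N, if the wrist force passes 120 N, or if a joint passes its speed limit or range.

## Working session

There is one attempt and no reset: what is moved stays moved. The work goes in short steps, Python scripts to look and compute and a tool call to move; the robot and the scene stay as the last step left them, time stands still between calls to the robot, and variables do not carry over. Pictures are saved under pics/ and viewed, at most 10 in all, crops included, and the job is handed in when it is done.

Besides the shell and the picture viewer there is one more tool, called after "Call:" as a command line: name --pt "numbers of a row" for each row, then --argument value for the rest. drive_tool: Moves the arm, as the interface text tells. Its arguments: {"type":"object","properties":{"linear":{"type":"array","items":{"type":"array","items":{"type":"number"}}},"yaw":{"type":"array","items":{"type":"number"}},"jaw":{"type":"array","items":{"type":"number"}},"force":{"type":"number"}},"required":["linear","yaw","jaw"]}

```bash
mkdir -p pics; python3 - <<'E'
from rig import monitor, optics, bot
import cv2
s=monitor.state(); print({k:s[k] for k in('clock','ee_pos','orientation','gripper_width','contact_force')})
for n in('scene','top'):
    c=optics.calibration(n); print(n,c)
    cv2.imwrite(f'pics/{n}0.png',cv2.resize(optics.camera(n)[:,:,::-1],(800,600),interpolation=cv2.INTER_CUBIC))
E
```

```text
{'clock': 0.0, 'ee_pos': array([232.13717434, 579.86620322, 221.74658575]), 'orientation': array([-1.79917833e+02,  3.23899094e-03,  1.58185282e+02]), 'gripper_width': 87.04927813989768, 'contact_force': array([-0.23366237,  0.79615283, -0.03658188])}
scene {'intrinsics': array([[502.94126222,   0.        , 277.07468757],
       [  0.        , 502.94126222, 209.25598421],
       [  0.        ,   0.        ,   1.        ]]), 'xyz': array([ -62.37773208, -708.34120944,  982.27817619]), 'rotation': array([ 42.3066925 ,  -0.66843341, -47.96281774])}
top {'intrinsics': array([[541.05081996,   0.        , 279.97772924],
       [  0.        , 541.05081996, 213.85582561],
       [  0.        ,   0.        ,   1.        ]]), 'xyz': array([ 338.88057009, -173.52856953, 1641.04613598]), 'rotation': array([  7.93194735,   0.45476389, -88.77861841])}
```

View pics/scene0.png

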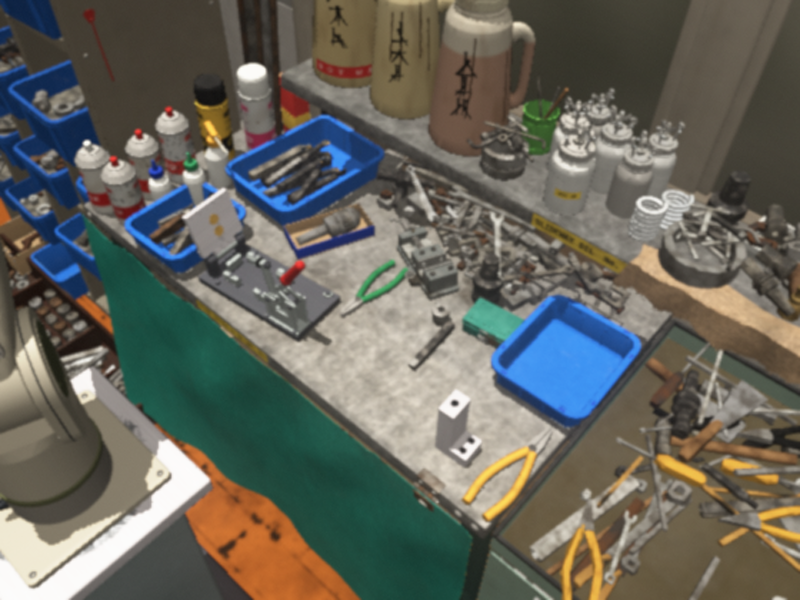

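View pics/top0.png

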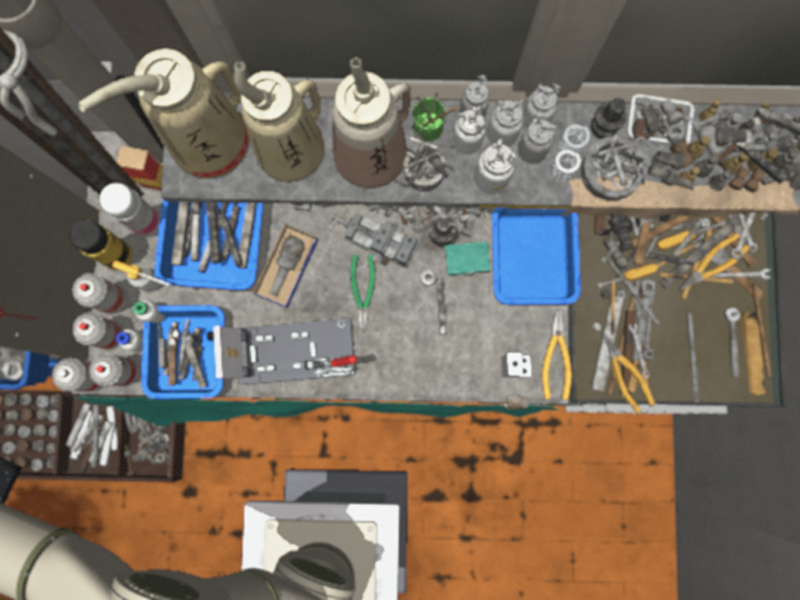

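The scene picture shows the jig at about (270,285) with its leaf upright and its red handle at (292,270). The bracket stands at (455,430), lug towards lower right. In the top picture the jig is at (290,350) and the bracket at (518,365). I'll enlarge these.

```bash
cat > h.py <<'E'
from rig import monitor, optics, bot
import numpy as np, cv2
from scipy.spatial.transform import Rotation as Ro
def cam(n):
    c=optics.calibration(n); return np.array(c['intrinsics']),np.array(c['xyz']),Ro.from_euler('xyz',c['rotation'],degrees=True).as_matrix()
def ray(n,u,v,z):
    K,t,R=cam(n); d=np.linalg.solve(K,[u,v,1.]); d=R@(d*[1,-1,-1]); return t+d*(z-t[2])/d[2]
def proj(n,P):
    K,t,R=cam(n); p=((np.atleast_2d(P)-t)@R)*[1,-1,-1]; p=p@K.T; return p[:,:2]/p[:,2:]
def crop(im,u0,v0,w,h,s,name=None):
    o=cv2.resize(im[v0:v0+h,u0:u0+w],None,fx=s,fy=s,interpolation=cv2.INTER_CUBIC)
    if name: cv2.imwrite('pics/'+name,o[:,:,::-1])
    return o
def st():
    s=monitor.state(); print({k:np.round(s[k],1) for k in('clock','ee_pos','orientation','qpos','gripper_width','contact_force','finger_force')})
E
python3 - <<'E'
from h import *
t=optics.camera('top');s=optics.camera('scene')
o=np.zeros((600,800,3),np.uint8)
o[:300,:600]=crop(t,140,215,120,60,5)
o[300:600,0:400]=crop(t,340,225,80,60,5)
o[300:600,400:800]=crop(s,300,265,80,60,5)
cv2.imwrite('pics/c1.png',o[:,:,::-1])
crop(s,130,135,120,105,6)[:600].shape
crop(s,130,137,130,98,6,'c2.png')
E
```

```text
(no output)
```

View pics/c1.png

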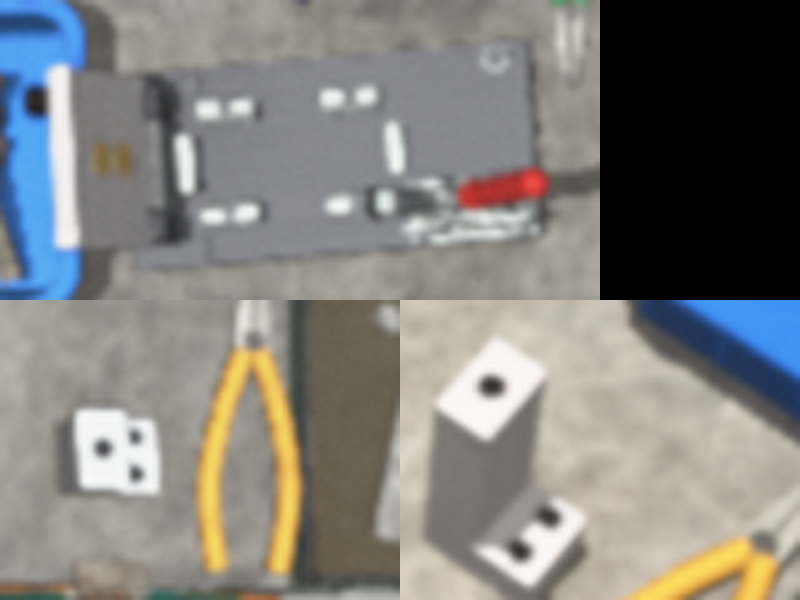

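View pics/c2.png

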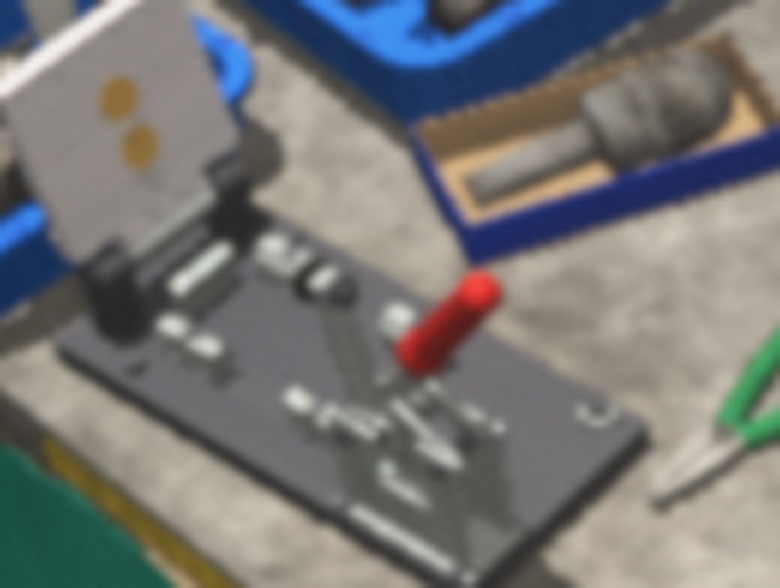

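```bash
cat > m1.py <<'E'
from h import *
from scipy.optimize import least_squares
def fit(obs,x0):
    def res(p):
        R=Ro.from_euler('z',p[2],degrees=True).as_matrix(); r=[]
        for n,P,uv in obs: r+=list(proj(n,R@np.array(P,float)+[p[0],p[1],0])[0]-uv)
        return r
    s=least_squares(res,x0,x_scale=[10,10,5],loss='soft_l1'); return s.x,np.round(s.fun.reshape(-1,2),1)
T=lambda x,y:np.array([340+x/5,225+(y-300)/5]); S=lambda x,y:np.array([300+(x-400)/5,265+(y-300)/5])
b=[('top',(22,29,110),T(76,409)),('top',(22,1,110),T(126,409)),('top',(-22,1,110),T(130,494)),('top',(-22,29,110),T(80,491)),('top',(22,-29,25),T(155,419)),('top',(-22,-29,25),T(160,493)),
('scene',(22,29,110),S(497,338)),('scene',(22,1,110),S(547,373)),('scene',(-22,1,110),S(488,441)),('scene',(-22,29,110),S(434,401)),('scene',(22,-29,25),S(587,521)),('scene',(-22,-29,25),S(530,587))]
x,r=fit(b,[500,-500,0]);print('bracket',x,r.tolist())
T=lambda x,y:np.array([140+x/5,215+y/5]); S=lambda x,y:np.array([130+x/6,137+y/6])
j=[('top',(60,-145,16),T(528,42)),('top',(-60,-145,16),T(540,237)),('top',(-60,100,16),T(140,268)),('scene',(60,-145,16),S(648,430)),('scene',(-60,-145,16),S(472,583)),('scene',(-60,100,16),S(60,350))]
x,r=fit(j,[500,200,0]);print('jig',x,r.tolist())
for n in('top','scene'):
  print([np.round(proj(n,Ro.from_euler('z',x[2],degrees=True).as_matrix()@np.array(p)+[x[0],x[1],0])[0],1).tolist() for p in [(0,58,36),(0,-62,26)]])
print(T(185,163),T(395,147))
J=Ro.from_euler('z',x[2],degrees=True).as_matrix()
L=[('top',50,T(62,65)),('top',-50,T(65,247)),('scene',-50,S(3,97))]
def res(p):
    r=[]
    for n,xx,uv in L:
        r+=list(proj(n,J@np.array([xx,80-102*np.cos(p[0])*-0-102*np.cos(p[0])+0,51.5+102*np.sin(p[0])])+[x[0],x[1],0])[0]-uv)
    return r
s=least_squares(res,[1.7]);print('leaf',s.x,s.fun)
E
python3 m1.py
```

```text
bracket [ 439.97161591 -400.56202246    2.49106287] [[-0.4, 0.5], [-0.5, 0.3], [-0.6, -1.1], [-0.5, -0.3], [-0.4, 0.2], [-0.7, 0.2], [0.0, -0.1], [0.9, 0.1], [0.1, 0.3], [-0.0, 0.8], [0.6, 0.0], [0.2, 0.6]]
jig [460.88984652  85.44164714   5.71785634] [[0.2, -0.4], [0.6, 0.2], [-1.0, 0.5], [1.4, -0.6], [-0.1, 2.6], [-0.7, -1.5]]
[[178.6, 247.5], [219.3, 244.6]]
[[165.6, 182.5], [199.6, 204.9]]
[177.  247.6] [219.  244.4]
leaf [1.84149008] [-0.32084521 -0.15542174  0.74042458 -0.55851011 -0.52937359 -0.4229025 ]
```

```bash
cat > plan.py <<'E'
import numpy as np
# print 8-row calls: straight legs between world waypoints at a fixed tool yaw (tool down)
def plan(start,yaw,wps,step=48,nrows=None):
    c,s=np.cos(np.radians(yaw)),np.sin(np.radians(yaw)); A=np.array([[c,s,0],[s,-c,0],[0,0,-1]])
    p=np.array(start,float); cmd=p.copy(); rows=[]
    for w in wps:
        w=np.array(w,float); n=nrows or max(1,int(np.ceil(np.linalg.norm(w-p)/step)))
        for k in range(1,n+1):
            r=np.round(A@(p+(w-p)*k/n-cmd)/150,3); rows.append(r); cmd=cmd+A.T@r*150
        p=w
    while len(rows)%8: rows.append(np.zeros(3))
    for i in range(0,len(rows),8): print([x.tolist() for x in rows[i:i+8]])
E
python3 - <<'E'
from plan import *
plan([232,580,300],92.5,[[480,250,300],[480,-250,300],[438.9,-395.6,200]],48)
E
```

```text
[[-0.252, 0.173, 0.0], [-0.252, 0.173, 0.0], [-0.253, 0.173, 0.0], [-0.252, 0.172, 0.0], [-0.252, 0.173, 0.0], [-0.252, 0.173, 0.0], [-0.253, 0.173, 0.0], [-0.252, 0.173, 0.0]]
[[-0.252, 0.173, 0.0], [-0.303, -0.013, 0.0], [-0.303, -0.014, 0.0], [-0.302, -0.013, 0.0], [-0.303, -0.013, 0.0], [-0.303, -0.013, 0.0], [-0.302, -0.014, 0.0], [-0.303, -0.013, 0.0]]
[[-0.303, -0.013, 0.0], [-0.303, -0.013, 0.0], [-0.302, -0.013, 0.0], [-0.303, -0.014, 0.0], [-0.24, -0.079, 0.167], [-0.239, -0.079, 0.166], [-0.24, -0.079, 0.167], [-0.239, -0.079, 0.167]]
```

Call:
drive_tool --pt "0 0 -0.065" --pt "0 0 -0.065" --pt "0 0 -0.065" --pt "0 0 -0.065" --pt "0 0 -0.065" --pt "0 0 -0.065" --pt "0 0 -0.065" --pt "0 0 -0.065" --yaw '[0.137,0.137,0.137,0.137,0.137,0.137,0.137,0.137]' --jaw '[1,1,1,1,1,1,1,1]'

```text
clock: 1.0
ee_pos: [232.2, 580.1, 300.7]
orientation: [-180.0, 0.0, 92.1]
contact_force: [0.2, -0.0, 0.5]
gripper_width: 86.9
finger_force: 0.0
```

Call:
drive_tool --pt "-0.252 0.173 0" --pt "-0.252 0.173 0" --pt "-0.252 0.173 0" --pt "-0.252 0.173 0" --pt "-0.252 0.173 0" --pt "-0.252 0.173 0" --pt "-0.252 0.173 0" --pt "-0.252 0.173 0" --yaw '[0,0,0,0,0,0,0,0]' --jaw '[1,1,1,1,1,1,1,1]'

```text
clock: 1.8
ee_pos: [453.2, 285.2, 300.6]
orientation: [180.0, -0.0, 92.4]
contact_force: [0.9, 0.2, 0.3]
gripper_width: 87.2
finger_force: 0.0
```

Call:
drive_tool --pt "-0.252 0.173 0" --pt "-0.303 -0.013 0" --pt "-0.303 -0.013 0" --pt "-0.303 -0.013 0" --pt "-0.303 -0.013 0" --pt "-0.303 -0.013 0" --pt "-0.303 -0.013 0" --pt "-0.303 -0.013 0" --yaw '[0,0,0,0,0,0,0,0]' --jaw '[1,1,1,1,1,1,1,1]'

```text
clock: 2.6
ee_pos: [479.4, -70.1, 300.6]
orientation: [180.0, -0.0, 92.4]
contact_force: [0.5, -0.9, -0.2]
gripper_width: 87.1
finger_force: 0.0
```

Call:
drive_tool --pt "-0.303 -0.013 0" --pt "-0.303 -0.013 0" --pt "-0.303 -0.013 0" --pt "-0.303 -0.013 0" --pt "-0.24 -0.079 0.167" --pt "-0.24 -0.079 0.167" --pt "-0.24 -0.079 0.167" --pt "-0.24 -0.079 0.167" --yaw '[0,0,0,0,0,0,0,0]' --jaw '[1,1,1,1,1,1,1,1]'

```text
clock: 3.4
ee_pos: [438.0, -397.3, 199.2]
orientation: [180.0, -0.0, 92.5]
contact_force: [1.6, 0.3, 0.1]
gripper_width: 87.4
finger_force: 0.0
```

Call:
drive_tool --pt "0.011 0.012 0" --pt "0 0 0.2" --pt "0 0 0.2" --pt "0 0 0.2" --pt "0 0 0.15" --pt "0 0 0.1" --pt "0 0 0.0" --pt "0 0 0" --yaw '[0,0,0,0,0,0,0,0]' --jaw '[1,1,1,1,1,1,1,1]' --force 6

```text
clock: 4.2
ee_pos: [440.5, -394.6, 73.6]
orientation: [180.0, 0.0, 92.4]
contact_force: [-0.2, -0.2, -0.2]
gripper_width: 87.1
finger_force: 0.0
```

Call:
drive_tool --pt "0 0 0" --pt "0 0 0" --pt "0 0 0" --pt "0 0 0" --pt "0 0 0" --pt "0 0 0" --pt "0 0 0" --pt "0 0 0" --yaw '[0,0,0,0,0,0,0,0]' --jaw '[0.4,0.3,0.2,0.1,0,-0.1,-0.2,-0.3]' --force 6

```text
clock: 5.0
ee_pos: [440.3, -394.3, 72.8]
orientation: [180.0, -0.0, 92.4]
contact_force: [1.1, 0.3, -0.1]
gripper_width: 44.0
finger_force: 6.0
```

```bash
python3 - <<'E'
from plan import *
a=np.radians(90*(1-np.cos(np.pi*np.arange(1,25)/24))/2)
# pivot edge rel. grasp start: grasp (-24,90) about the edge, rotating towards +y
y=-24*np.cos(a)+90*np.sin(a); z=90*np.cos(a)+24*np.sin(a)
W=[[-0.0436*(yy+24),yy+24,zz-90] for yy,zz in zip(y,z)]
plan([0,0,0],92.5,W,nrows=1)
E
```

```text
[[0.004, 0.0, -0.001], [0.012, 0.0, -0.003], [0.02, 0.0, -0.004], [0.028, 0.0, -0.005], [0.035, 0.0, -0.005], [0.042, 0.0, -0.003], [0.048, 0.0, 0.001], [0.053, 0.0, 0.004]]
[[0.056, 0.0, 0.011], [0.059, 0.0, 0.016], [0.058, 0.0, 0.023], [0.057, 0.0, 0.029], [0.053, 0.0, 0.034], [0.049, 0.0, 0.039], [0.043, 0.0, 0.043], [0.037, 0.0, 0.044]]
[[0.03, 0.0, 0.043], [0.024, 0.0, 0.041], [0.019, 0.0, 0.038], [0.014, 0.0, 0.033], [0.009, 0.0, 0.026], [0.006, 0.0, 0.02], [0.004, 0.0, 0.012], [0.001, 0.0, 0.004]]
```

Call:
drive_tool --pt "0.004 0 -0.001" --pt "0.012 0 -0.003" --pt "0.02 0 -0.004" --pt "0.028 0 -0.005" --pt "0.035 0 -0.005" --pt "0.042 0 -0.003" --pt "0.048 0 0.001" --pt "0.053 0 0.004" --yaw '[0,0,0,0,0,0,0,0]' --jaw '[-0.3,-0.3,-0.3,-0.3,-0.3,-0.3,-0.3,-0.3]'

```text
clock: 5.8
ee_pos: [438.6, -357.3, 75.2]
orientation: [180.0, -0.0, 92.4]
contact_force: [0.3, 0.9, -5.4]
gripper_width: 43.6
finger_force: 6.0
```

Call:
drive_tool --pt "0.056 0 0.011" --pt "0.059 0 0.016" --pt "0.058 0 0.023" --pt "0.057 0 0.029" --pt "0.053 0 0.034" --pt "0.049 0 0.039" --pt "0.043 0 0.043" --pt "0.037 0 0.044" --yaw '[0,0,0,0,0,0,0,0]' --jaw '[-0.3,-0.3,-0.3,-0.3,-0.3,-0.3,-0.3,-0.3]'

```text
clock: 6.6
ee_pos: [436.2, -295.6, 39.8]
orientation: [180.0, -0.0, 92.4]
contact_force: [-3.0, 2.8, 5.6]
gripper_width: 44.1
finger_force: 6.0
```

```bash
python3 - <<'E'
from h import *
st(); crop(optics.camera('scene'),290,235,100,75,8,'c3.png')
E
```

```text
{'clock': np.float64(6.6), 'ee_pos': array([ 436.2, -295.6,   39.8]), 'orientation': array([180. ,  -0. ,  92.4]), 'qpos': array([-11.6,  23.2,  48.3, 111.7, -21.3,  54.3,  49.5]), 'gripper_width': np.float64(44.1), 'contact_force': array([-3. ,  2.8,  5.6]), 'finger_force': np.float64(6.0)}
```

View pics/c3.png

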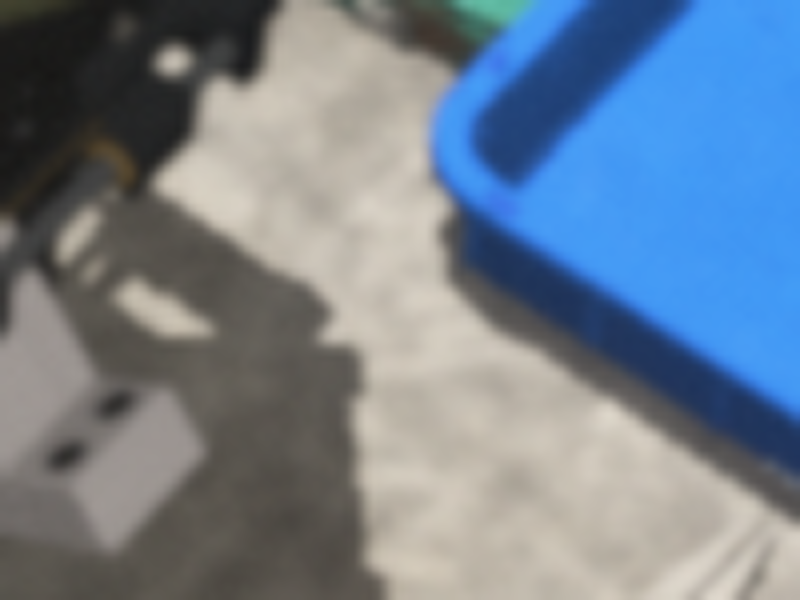

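The crop shows the bracket tilted well over in the grip (lug end at (110,460)), as intended. Continuing the arc.

Call:
drive_tool --pt "0.03 0 0.043" --pt "0.024 0 0.041" --pt "0.019 0 0.038" --pt "0.014 0 0.033" --pt "0.009 0 0.026" --pt "0.006 0 0.02" --pt "0.004 0 0.012" --pt "0.001 0 0.005" --yaw '[0,0,0,0,0,0,0,0]' --jaw '[-0.3,-0.3,-0.3,-0.3,-0.3,-0.3,-0.3,-0.3]'

```text
clock: 7.45
ee_pos: [435.2, -280.4, 6.4]
orientation: [-180.0, 0.0, 92.4]
contact_force: [0.3, 2.4, -3.9]
gripper_width: 44.2
finger_force: 6.0
```

```bash
python3 - <<'E'
from h import *
s=optics.camera('scene');t=optics.camera('top')
o=np.zeros((600,800,3),np.uint8)
o[:360,:480]=crop(s,260,240,80,60,6)
o[:240,480:800]=crop(t,310,225,80,60,4)
cv2.imwrite('pics/c4.png',o[:360,:,::-1])
E
```

```text
(no output)
```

View pics/c4.png

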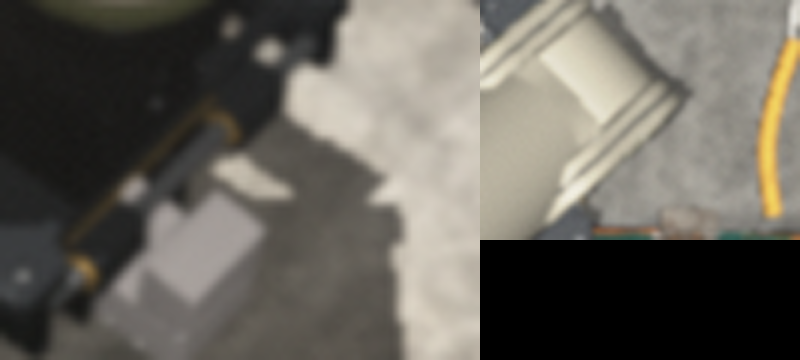

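The bracket now lies with its lug face up (205,245) and level. Releasing it, lifting and moving aside to look.

Call:
drive_tool --pt "0 0 0" --pt "0 0 0" --pt "0 0 0" --pt "0 0 0" --pt "0 0 0" --pt "0 0 -0.1" --pt "0 0 -0.3" --pt "0 0 -0.33" --yaw '[0,0,0,0,0,0,0,0]' --jaw '[0.1,0.2,0.4,0.7,1,1,1,1]'

```text
clock: 8.35
ee_pos: [434.2, -280.3, 117.5]
orientation: [-179.8, -0.0, 92.4]
contact_force: [3.3, 0.6, 0.5]
gripper_width: 85.5
finger_force: 0.0
```

Call:
drive_tool --pt "0 0 -0.33" --pt "0.1 0 -0.3" --pt "0.3 0 0" --pt "0.3 0 0" --pt "0.3 0 0" --pt "0.2 0 0" --pt "0 0 0" --pt "0 0 0" --yaw '[0,0,0,0,0,0,0,0]' --jaw '[1,1,1,1,1,1,1,1]'

```text
clock: 9.15
ee_pos: [427.7, -100.7, 211.4]
orientation: [179.9, -0.0, 92.4]
contact_force: [-0.3, -1.1, -0.3]
gripper_width: 86.9
finger_force: 0.0
```

```bash
python3 - <<'E'
from h import *
st()
s=optics.camera('scene');t=optics.camera('top')
o=np.zeros((600,800,3),np.uint8)
o[:480,:480]=crop(s,260,240,80,80,6)
o[:360,480:800]=crop(t,310,215,64,72,5)
cv2.imwrite('pics/c5.png',o[:480,:,::-1])
E
```

```text
{'clock': np.float64(9.2), 'ee_pos': array([ 427.7, -100.7,  211.4]), 'orientation': array([179.9,  -0. ,  92.4]), 'qpos': array([-38.3,  -9. ,  42.4, 112.8,   6.3,  73.9,   4.5]), 'gripper_width': np.float64(86.9), 'contact_force': array([-0.3, -1.1, -0.3]), 'finger_force': np.float64(0.0)}
```

View pics/c5.png

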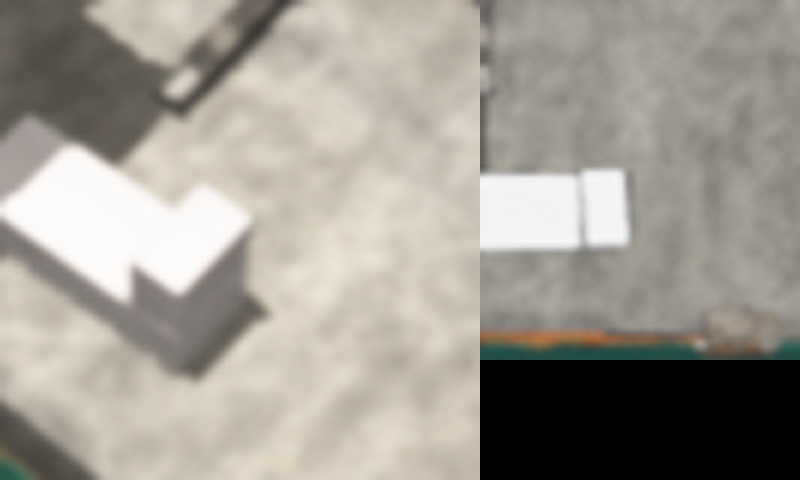

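```bash
cat > m2.py <<'E'
import contextlib,io
with contextlib.redirect_stdout(io.StringIO()):
    from m1 import *
T=lambda x,y:np.array([310+(x-480)/5,215+y/5]); S=lambda x,y:np.array([260+x/6,240+y/6])
b=[('top',(22,25,58),T(581,171)),('top',(22,0,58),T(626,168)),('top',(-22,0,58),T(630,244)),('top',(-22,25,58),T(585,248)),
('scene',(22,25,58),S(207,184)),('scene',(22,0,58),S(250,218)),('scene',(-22,0,58),S(179,296)),('scene',(-22,25,58),S(133,262)),('scene',(-22,0,0),S(194,378)),('scene',(22,110,28),S(70,143)),('scene',(-22,110,28),S(0,207))]
x,r=fit(b,[440,-370,2]);print('lying lug end',x,r.tolist())
a=np.radians(x[2]); print('mid z_b=50',x[0]-50*np.sin(a),x[1]+50*np.cos(a))
E
python3 m2.py; python3 - <<'E'
import sys; sys.path.insert(0,'.')
from h import *
# save jig images for refinement, arm is partly clear
np.save('s.npy',optics.camera('scene'))
s=np.load('s.npy'); 
E
```

```text
lying lug end [ 437.7276745  -332.87617332    4.08378695] [[0.3, -0.0], [-0.1, 0.1], [0.1, -0.0], [0.5, -0.4], [0.0, 0.1], [1.9, 0.2], [1.8, 0.4], [0.4, 0.1], [-1.5, 1.0], [-6.6, -4.1], [-7.0, -2.7]]
mid z_b=50 434.1669147656662 -283.00312458673216
```

```bash
cat >> m2.py <<'E'
x,r=fit(b[:9],[440,-370,2]);print('lug only',x,r.tolist())
def g(p):
    R=Ro.from_euler('z',2.4,degrees=True).as_matrix(); return np.concatenate([proj(n,R@np.array(P,float)+[p[0],p[1],0])[0]-uv for n,P,uv in b[:9]])
s=least_squares(g,[440,-330],loss='soft_l1'); print(s.x,s.fun.reshape(-1,2).round(1).tolist())
E
python3 m2.py
```

```text
lying lug end [ 437.7276745  -332.87617332    4.08378695] [[0.3, -0.0], [-0.1, 0.1], [0.1, -0.0], [0.5, -0.4], [0.0, 0.1], [1.9, 0.2], [1.8, 0.4], [0.4, 0.1], [-1.5, 1.0], [-6.6, -4.1], [-7.0, -2.7]]
mid z_b=50 434.1669147656662 -283.00312458673216
lug only [ 437.54638877 -331.76197852    4.10909736] [[-0.0, 0.0], [-0.5, 0.2], [-0.3, 0.0], [0.1, -0.3], [-0.4, -0.1], [1.5, -0.0], [1.4, 0.2], [-0.1, -0.2], [-1.9, 0.8]]
[ 437.14925514 -331.7550757 ] [[0.2, -0.1], [-0.3, 0.3], [-0.6, 0.2], [-0.1, -0.4], [-0.1, -0.1], [1.6, 0.2], [1.0, 0.1], [-0.2, -0.5], [-2.3, 0.7]]
```

```bash
cat > m3.py <<'E'
from m2 import *
T=lambda x,y:np.array([140+x/5,215+y/5])
jt=[o for o in j if o[0]=='top']+[('top',(0,62,36),T(185,163)),('top',(0,-62,26),T(395,147))]
for nm,o in(('jig top',jt),('jig both',jt+[j[3],j[5]])): print(nm,*[v.tolist() for v in fit(o,[460,85,5])])
print('br top',*[v.tolist() for v in fit(b[:4],[437,-332,2])])
def gg(p):
    R=Ro.from_euler('z',2.4,degrees=True).as_matrix(); return np.concatenate([proj(n,R@np.array(P,float)+[p[0],p[1],0])[0]-uv for n,P,uv in b[:4]])
print(least_squares(gg,[440,-330]).x)
E
python3 m3.py | tail -4
```

```text
lying lug end [ 437.7276745  -332.87617332    4.08378695] [[0.3, -0.0], [-0.1, 0.1], [0.1, -0.0], [0.5, -0.4], [0.0, 0.1], [1.9, 0.2], [1.8, 0.4], [0.4, 0.1], [-1.5, 1.0], [-6.6, -4.1], [-7.0, -2.7]]
mid z_b=50 434.1669147656662 -283.00312458673216
lug only [ 437.54638877 -331.76197852    4.10909736] [[-0.0, 0.0], [-0.5, 0.2], [-0.3, 0.0], [0.1, -0.3], [-0.4, -0.1], [1.5, -0.0], [1.4, 0.2], [-0.1, -0.2], [-1.9, 0.8]]Traceback (most recent call last):
  File "m3.py", line 1, in <module>
    from m2 import *
  File "m2.py", line 12, in <module>
    s=least_squares(g,[440,-330],loss='soft_l1'); print(s.x,s.fun.reshape(-1,2).round(1).tolist())
    return func(*args, **kwargs)
    result = trf(vector_fun.fun, vector_fun.jac, x0, f0, J0, lb, ub, ftol, xtol,
                 gtol, max_nfev, x_scale, loss_function, tr_solver,
                 tr_options.copy(), verbose, callback=callback_wrapped)
    return trf_no_bounds(
        fun, jac, x0, f0, J0, ftol, xtol, gtol, max_nfev, x_scale,
        loss_function, tr_solver, tr_options, verbose, callback=callback)
    f_new = fun(x_new)
    self
[... 262 characters left out ...]
    ~~~~~~^^^^^^^^^^^^^^^^^^^^^^^^^^^^^^
  File "m2.py", line 11, in g
    R=Ro.from_euler('z',2.4,degrees=True).as_matrix(); return np.concatenate([proj(n,R@np.array(P,float)+[p[0],p[1],0])[0]-uv for n,P,uv in b[:9]])
                                                                              ~~~~^^^^^^^^^^^^^^^^^^^^^^^^^^^^^^^^^^^^^
  File "h.py", line 9, in proj
    K,t,R=cam(n); p=((np.atleast_2d(P)-t)@R)*[1,-1,-1]; p=p@K.T; return p[:,:2]/p[:,2:]
          ~~~^^^
  File "h.py", line 5, in cam
    c=optics.calibration(n); return np.array(c['intrinsics']),np.array(c['xyz']),Ro.from_euler('xyz',c['rotation'],degrees=True).as_matrix()
ValueError: time passes only in moves, steps and waits
```

```bash
python3 - <<'E'
s=open('h.py').read()
i=s.index('def cam(n)'); k=s.index('def ray')
s=s[:i]+'''C={'scene':(502.94126222,277.07468757,209.25598421,(-62.37773208,-708.34120944,982.27817619),(42.3066925,-0.66843341,-47.96281774)),
'top':(541.05081996,279.97772924,213.85582561,(338.88057009,-173.52856953,1641.04613598),(7.93194735,0.45476389,-88.77861841))}
def cam(n):
    f,u,v,t,r=C[n]; return np.array([[f,0,u],[0,f,v],[0,0,1.]]),np.array(t),Ro.from_euler('xyz',r,degrees=True).as_matrix()
'''+s[k:]
open('h.py','w').write(s)
E
python3 m3.py | tail -4
```

```text
jig top [461.2516649915757, 85.8425028470546, 5.593128549768744] [[0.1, -0.5], [0.4, 0.2], [-1.2, 0.3], [0.2, -0.2], [0.1, 0.1]]
jig both [460.6794523962836, 85.47609414968797, 5.579179059507282] [[0.2, -0.3], [0.5, 0.4], [-1.1, 0.5], [0.3, 0.0], [0.3, 0.3], [1.3, -0.5], [-0.7, -1.5]]
br top [437.4725675327642, -332.32799068249125, 3.988181893121585] [[0.2, 0.0], [-0.3, 0.2], [-0.1, 0.1], [0.3, -0.3]]
[ 437.12005777 -332.35039139]
```

Call:
drive_tool --pt "-0.3 0 0" --pt "-0.3 0 0" --pt "-0.3 0 0" --pt "-0.31 0 0" --pt "0 0 0.3" --pt "0 0 0.3" --pt "0 0 0.3" --pt "0 0 0.2" --yaw '[0,0,0,0,0,0,0,0]' --jaw '[1,1,1,1,1,1,1,1]'

```text
clock: 10.1
ee_pos: [433.5, -282.6, 42.9]
orientation: [-179.8, 0.0, 92.3]
contact_force: [-0.0, 0.5, 0.7]
gripper_width: 86.8
finger_force: 0.0
```

Call:
drive_tool --pt "0 0 0.15" --pt "0 0 0.08" --pt "0 0 0.04" --pt "0 0 0" --pt "0 0 0" --pt "0 0 0" --pt "0 0 0" --pt "0 0 0" --yaw '[0,0,0,0,0,0,0,0]' --jaw '[1,1,0.6,0.4,0.2,0.1,0.1,0.1]' --force 35

```text
clock: 10.9
ee_pos: [435.7, -281.7, 5.6]
orientation: [180.0, -0.0, 92.4]
contact_force: [0.1, 0.1, 0.4]
gripper_width: 50.5
finger_force: 0.0
```

Call:
drive_tool --pt "0 0 0" --pt "0 0 0" --pt "0 0 0" --pt "0 0 0" --pt "0 0 0" --pt "0 0 -0.03" --pt "0 0 -0.05" --pt "0 0 -0.1" --yaw '[0,0,0,0,0,0,0,0]' --jaw '[0,-0.1,-0.3,-0.3,-0.3,-0.3,-0.3,-0.3]' --force 35

```text
clock: 11.7
ee_pos: [434.4, -281.4, 32.1]
orientation: [-179.9, -0.0, 92.4]
contact_force: [0.5, 0.9, -6.4]
gripper_width: 44.2
finger_force: 35.0
```

```bash
python3 - <<'E'
import numpy as np
a=np.radians(5.6); p=np.array([461,85.6])+np.array([-np.sin(a),np.cos(a)])*-4.7
print(p)
from plan import *
plan([435.5,-281.7,260],95.6,[[450,-100,265],[p[0],p[1],265]],47)
E
```

```text
[461.45863963  80.92243122]
[[0.299, 0.054, -0.008], [0.299, 0.053, -0.009], [0.299, 0.054, -0.008], [0.299, 0.053, -0.008], [0.298, 0.049, -0.0], [0.299, 0.048, -0.0], [0.298, 0.049, -0.0], [0.298, 0.048, -0.0]]
```

Call:
drive_tool --pt "0 0 -0.2" --pt "0 0 -0.25" --pt "0 0 -0.25" --pt "0 0 -0.25" --pt "0 0 -0.25" --pt "0 0 -0.2" --pt "0 0 -0.15" --pt "0 0 0" --yaw '[0,-0.013,-0.013,-0.013,-0.014,0,0,0]' --jaw '[-0.3,-0.3,-0.3,-0.3,-0.3,-0.3,-0.3,-0.3]'

```text
clock: 12.5
ee_pos: [436.0, -283.0, 267.7]
orientation: [179.7, 0.1, 95.5]
contact_force: [0.8, -0.4, -6.6]
gripper_width: 43.5
finger_force: 35.0
```

Call:
drive_tool --pt "0.15 0.027 0" --pt "0.25 0.045 0" --pt "0.299 0.054 0" --pt "0.299 0.053 0" --pt "0.299 0.049 0" --pt "0.299 0.048 0" --pt "0.299 0.048 0" --pt "0.2 0.032 0" --yaw '[0,0,0,0,0,0,0,0]' --jaw '[-0.3,-0.3,-0.3,-0.3,-0.3,-0.3,-0.3,-0.3]'

```text
clock: 13.3
ee_pos: [456.8, 39.2, 263.2]
orientation: [-179.9, -0.0, 95.7]
contact_force: [0.1, 0.2, -5.8]
gripper_width: 43.4
finger_force: 35.0
```

Call:
drive_tool --pt "0.137 0.029 0" --pt "0.137 0.029 0" --pt "0 0 0.25" --pt "0 0 0.3" --pt "0 0 0.3" --pt "0 0 0.25" --pt "0 0 0.15" --pt "0 0 0" --yaw '[0,0,0,0,0,0,0,0]' --jaw '[-0.3,-0.3,-0.3,-0.3,-0.3,-0.3,-0.3,-0.3]'

```text
clock: 14.1
ee_pos: [459.3, 76.4, 73.5]
orientation: [-179.6, 0.2, 95.6]
contact_force: [-0.2, -0.8, -4.4]
gripper_width: 43.5
finger_force: 35.0
```

```bash
python3 - <<'E'
from h import *
st()
s=optics.camera('scene');t=optics.camera('top')
o=np.zeros((600,800,3),np.uint8)
o[:600,:480]=crop(s,140,150,80,100,6)
o[:400,480:800]=crop(t,160,210,80,100,4)
cv2.imwrite('pics/c6.png',o[:,:,::-1])
E
```

```text
{'clock': np.float64(14.1), 'ee_pos': array([459.3,  76.4,  73.5]), 'orientation': array([-179.6,    0.2,   95.6]), 'qpos': array([-49.2,   8.3,  36.6, 118.1,  -5.8,  55.7,  -4. ]), 'gripper_width': np.float64(43.5), 'contact_force': array([-0.2, -0.8, -4.4]), 'finger_force': np.float64(35.0)}
```

View pics/c6.png

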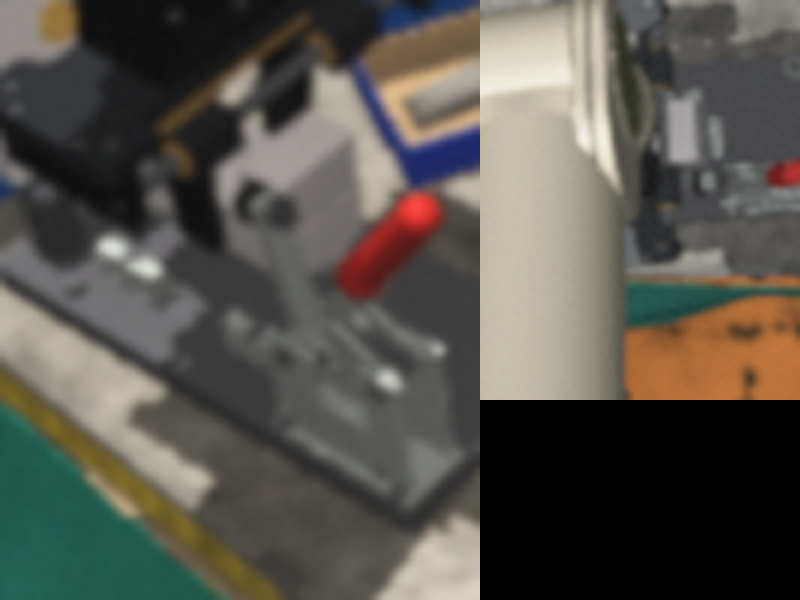

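Call:
drive_tool --pt "0 0 0" --pt "0 0 0" --pt "0 0 0" --pt "0 0 0" --pt "0 0 0" --pt "0 0 0" --pt "0 0 0" --pt "0 0 0" --yaw '[0,0,0,0,0,0,0,0]' --jaw '[-0.3,-0.3,-0.3,-0.3,-0.3,-0.3,-0.3,-0.3]'

```text
clock: 15.0
ee_pos: [462.5, 77.9, 77.2]
orientation: [-180.0, -0.0, 95.6]
contact_force: [-0.5, -0.3, -6.0]
gripper_width: 44.0
finger_force: 35.0
```

```bash
python3 - <<'E'
from h import *
st(); t=optics.camera('top'); np.save('t.npy',t)
g=t.astype(int).sum(2)//3
print(g[228:262,203:226])
a=np.radians(5.6);R=np.array([[np.cos(a),np.sin(a)],[-np.sin(a),np.cos(a)]])
for u,v,z in [(207.2,234.5,126),(214.5,234.4,126),(208,250.4,126),(215,250,126)]:
    print(R@(ray('top',u,v,z)[:2]-[461,85.6]))
E
```

```text
{'clock': np.float64(15.0), 'ee_pos': array([462.5,  77.9,  77.2]), 'orientation': array([-180. ,   -0. ,   95.6]), 'qpos': array([-49.2,   8.1,  36.6, 117.8,  -5.8,  55.8,  -4. ]), 'gripper_width': np.float64(44.0), 'contact_force': array([-0.5, -0.3, -6. ]), 'finger_force': np.float64(35.0)}
[[ 47  46  46  43  51  65  75  75  76  73  74  74  76  73  72  74  75  73
   74  73  75  73  75]
 [ 48  49  48  43  50  66  72  75  73  75  73  74  75  76  75  75  76  75
   74  73  74  74  74]
 [ 53  57  56  51  53  63  72  74  75  74  74  73  74  73  74  74  75  73
   75  73  73  74  73]
 [ 61  65  62  59  57  65  70  75  76  76  82  82  74  74  75  75  73  74
   72  75  74  71  72]
 [ 70  71  72  75  77  72  73  81  86  94 102 103  87  76  74  73  75  73
   75  73  74  71  75]
 [ 73  72  83 104 114 103  92 102 110 111 118 114  95  77  72  73  75  73
   73  73  74  73  75]
 [ 74  73  94 127 148 143 136 141 143 135 122 112  95  78  74  72  74  72
   73  75  73  74  74]
 [ 74  76  96 135 157 160 160 162 161 145 119 102  86  79  72  74  73  74
   74  76  72  73  75]
 [ 77  76  94 132 157 162 160
[... 1905 characters left out ...]
  94]
 [ 30  38  47  48  45  48  61  75  81  74  52  54  92 115 119 102  76  62
   69  81  85  87  86]
 [ 32  40  47  49  47  43  59  73  77  74  57  47  70  90  96  88  71  67
   74  84  89  88  89]
 [ 37  41  47  47  46  42  52  67  73  74  64  53  57  65  75  75  71  70
   77  93 101 102  98]
 [ 40  48  54  57  56  50  55  65  72  73  69  67  64  67  72  73  73  81
   93 111 115 110 105]
 [ 49  61  72  77  73  65  63  66  72  74  73  73  71  72  72  73  78 100
  117 127 124 115 105]
 [ 55  64  78  83  77  70  71  71  74  72  73  74  76  75  72  72  81  93
  108 114 113  98  93]]
[ 21.93468678 -41.33186172]
[ 20.6298961  -61.86033271]
[-22.94719578 -40.98191394]
[-23.33822654 -60.63769595]
```

```bash
python3 - <<'E'
from h import *
a=np.radians(5.6);R=np.array([[np.cos(a),np.sin(a)],[-np.sin(a),np.cos(a)]])
f=lambda u,v,z:np.round(R@(ray('top',u,v,z)[:2]-[461,85.6]),2)
print('lug end',f(213.75,242,129.6),'lug sides',f(209.5,234.1,129.6),f(209.5,249.85,129.6))
print('stop inner',f(217.1,244.4,26),'outer',f(220.25,244.4,26),'ends',f(218.4,239,26),f(219,249.2,26))
print('tcp',R@(np.array([462.5,77.9])-[461,85.6]))
E
```

```text
lug end [ -0.97 -58.92] lug sides [ 22.16 -48.33] [-22.03 -45.75]
stop inner [  1.07 -55.68] outer [  0.34 -65.09] ends [ 16.96 -60.55] [-13.72 -60.48]
tcp [ 0.74145277 -7.80962533]
```

```bash
cat > m4.py <<'E'
from h import *
from scipy.ndimage import map_coordinates
im=cv2.imread('pics/top0.png').astype(float).mean(2)  # upscaled 10/7
def edge(x0,y0,yaw,A,B,z,nrm,span=9):
    a=np.radians(yaw);R=np.array([[np.cos(a),-np.sin(a)],[np.sin(a),np.cos(a)]]); out=[]
    for k in np.linspace(0,1,25):
        p=np.array(A)+(np.array(B)-A)*k; d=np.arange(-span,span+.1,.5)
        W=[list(R@(p+np.array(nrm)*q)+[x0,y0])+[z] for q in d]
        uv=proj('top',W)*10/7-.5   # corner convention
        g=np.gradient(map_coordinates(im,[uv[:,1],uv[:,0]],order=1)); i=np.argmax(abs(g))
        if 1<i<len(d)-2:
            w=abs(g[max(0,i-5):i+6]); out.append((k,(w*d[max(0,i-5):i+6]).sum()/w.sum(),abs(g[i])))
    o=np.array(out); o=o[o[:,2]>2]; return np.round([np.median(o[:,1]),np.polyfit(o[:,0],o[:,1],1)[0],o[:,1].std(),len(o)],2)
P=(461,85.6,5.6)
print('x=+60',edge(*P,(60,-140),(60,60),16,(1,0)))
print('x=-60',edge(*P,(-60,-60),(-60,80),16,(1,0)))
print('y=-145',edge(*P,(0,-145),(52,-145),16,(0,1)))
print('stop- in',edge(*P,(-10,-58),(10,-58),26,(0,1),4),'out',edge(*P,(-10,-66),(10,-66),26,(0,1),4))
print('stop+ in',edge(*P,(-10,58),(10,58),36,(0,1),4),'out',edge(*P,(-10,66),(10,66),36,(0,1),4))
E
python3 m4.py
```

```text
x=+60 [ 1.71 -4.43  2.02  6.  ]
x=-60 [-3.22 -3.81  3.07 23.  ]
y=-145 [-3.06  3.09  3.31 25.  ]
stop- in [ 1.86  0.94  0.39 25.  ] out [-0.17  1.72  0.61 25.  ]
stop+ in [-0.99  0.27  0.24 25.  ] out [ 1.36  1.04  0.42 25.  ]
```

```bash
cat >> m4.py <<'E'
print('--')
for s in(1,-1):
  for y0,y1 in((25,50),(-50,-25)):
    print(s,y0,'in',edge(*P,(24*s,y0),(24*s,y1),31,(1,0),5),'out',edge(*P,(36*s,y0),(36*s,y1),34,(1,0),5))
print('stop ends')
a=np.radians(5.6);R=np.array([[np.cos(a),-np.sin(a)],[np.sin(a),np.cos(a)]])
for y,z in((-62,26),(62,36)):
    d=np.arange(-40,41,2); uv=proj('top',[list(R@np.array([q,y])+[461,85.6])+[z] for q in d])*10/7-.5
    print(dict(zip(d.tolist(),map_coordinates(im,[uv[:,1],uv[:,0]],order=1).astype(int).tolist())))
for y in(-45,-30,30,45):
    d=np.arange(-44,45,2); uv=proj('top',[list(R@np.array([q,y])+[461,85.6])+[34] for q in d])*10/7-.5
    print(y,dict(zip(d.tolist(),map_coordinates(im,[uv[:,1],uv[:,0]],order=1).astype(int).tolist())))
E
python3 m4.py | sed -n '/--/,$p'
```

```text
--
1 25 in [ 1.41 -1.22  1.   23.  ] out [-1.02  1.57  0.56 25.  ]
1 -50 in [ 2.59 -0.65  1.23 24.  ] out [ 0.63 -0.17  0.69 22.  ]
-1 25 in [-3.37 -0.29  0.06 10.  ] out [-1.55  0.29  0.56 25.  ]
-1 -50 in [-2.25 -4.54  2.   22.  ] out [-0.97  1.84  1.18 18.  ]
stop ends
{-40: 105, -38: 98, -36: 103, -34: 109, -32: 112, -30: 110, -28: 105, -26: 104, -24: 112, -22: 123, -20: 131, -18: 144, -16: 172, -14: 205, -12: 231, -10: 241, -8: 240, -6: 239, -4: 239, -2: 239, 0: 236, 2: 234, 4: 232, 6: 232, 8: 231, 10: 226, 12: 217, 14: 199, 16: 174, 18: 151, 20: 140, 22: 138, 24: 138, 26: 138, 28: 136, 30: 136, 32: 136, 34: 136, 36: 137, 38: 137, 40: 136}
{-40: 92, -38: 92, -36: 94, -34: 98, -32: 106, -30: 113, -28: 116, -26: 116, -24: 114, -22: 116, -20: 134, -18: 172, -16: 213, -14: 236, -12: 237, -10: 236, -8: 236, -6: 236, -4: 236, -2: 237, 0: 238, 2: 238, 4: 236, 6: 234, 8: 233, 10: 234, 12: 229, 14: 214, 16: 183, 18: 145, 20: 122, 22: 117, 24: 119, 26: 121, 28: 120, 30: 117, 32: 113, 34: 111, 36: 110, 38: 111, 40: 115}
-45 {-44: 126, -42: 113, -40: 98, -38: 87, -36: 82, -34: 82, -32: 86, 
[... 911 characters left out ...]
 -16: 135, -14: 136, -12: 136, -10: 135, -8: 134, -6: 134, -4: 134, -2: 135, 0: 134, 2: 134, 4: 133, 6: 133, 8: 134, 10: 134, 12: 134, 14: 134, 16: 132, 18: 130, 20: 129, 22: 135, 24: 151, 26: 178, 28: 208, 30: 228, 32: 228, 34: 205, 36: 163, 38: 133, 40: 129, 42: 132, 44: 134}
45 {-44: 133, -42: 131, -40: 139, -38: 172, -36: 211, -34: 232, -32: 232, -30: 204, -28: 165, -26: 137, -24: 128, -22: 133, -20: 135, -18: 137, -16: 136, -14: 137, -12: 136, -10: 135, -8: 135, -6: 135, -4: 135, -2: 134, 0: 134, 2: 134, 4: 133, 6: 133, 8: 133, 10: 132, 12: 132, 14: 133, 16: 132, 18: 128, 20: 126, 22: 132, 24: 161, 26: 198, 28: 222, 30: 234, 32: 229, 34: 213, 36: 182, 38: 150, 40: 134, 42: 132, 44: 132}
```

Call:
drive_tool --pt "0.027 -0.005 0" --pt "0 0 0.05" --pt "0 0 0.06" --pt "0 0 0.06" --pt "0 0 0.05" --pt "0 0 0.03" --pt "0 0 0" --pt "0 0 0" --yaw '[-0.008,0,0,0,0,0,0,0]' --jaw '[-0.3,-0.3,-0.3,-0.3,-0.3,-0.3,-0.3,-0.3]' --force 25

```text
clock: 15.85
ee_pos: [461.5, 81.8, 39.7]
orientation: [180.0, 0.0, 96.1]
contact_force: [0.1, -0.2, -5.0]
gripper_width: 43.7
finger_force: 25.0
```

Call:
drive_tool --pt "0 0 0.02" --pt "0 0 0.02" --pt "0 0 0.01" --pt "0 0 0" --pt "0 0 0" --pt "0 0 0" --pt "0 0 0" --pt "0 0 0" --yaw '[0,0,0,0,0,0,0,0]' --jaw '[-0.3,-0.3,-0.3,-0.3,-0.3,-0.3,-0.3,-0.3]'

```text
clock: 16.65
ee_pos: [461.4, 81.9, 32.2]
orientation: [180.0, -0.0, 96.1]
contact_force: [-0.3, 0.5, -5.4]
gripper_width: 43.7
finger_force: 25.0
```

Call:
drive_tool --pt "0 0 0.012" --pt "0 0 0.012" --pt "0 0 0.012" --pt "0 0 0.01" --pt "0 0 0.008" --pt "0 0 0.006" --pt "0 0 0" --pt "0 0 0" --yaw '[0,0,0,0,0,0,0,0]' --jaw '[-0.3,-0.3,-0.3,-0.3,-0.3,-0.3,-0.3,-0.3]'

```text
clock: 17.45
ee_pos: [461.4, 81.9, 23.2]
orientation: [180.0, -0.0, 96.1]
contact_force: [-0.6, -0.4, -4.7]
gripper_width: 43.7
finger_force: 25.0
```

Call:
drive_tool --pt "0 0 0.006" --pt "0 0 0.006" --pt "0 0 0.006" --pt "0 0 0.006" --pt "0 0 0" --pt "0 0 0" --pt "0 0 0" --pt "0 0 0" --yaw '[0,0,0,0,0,0,0,0]' --jaw '[-0.3,-0.3,-0.3,-0.3,-0.3,-0.3,-0.3,-0.3]'

```text
clock: 18.25
ee_pos: [461.4, 82.0, 21.0]
orientation: [-180.0, -0.1, 96.1]
contact_force: [-11.5, -2.7, 25.3]
gripper_width: 44.0
finger_force: 25.0
```

Call:
drive_tool --pt "0 0 -0.006" --pt "0 0 0" --pt "0 0 0" --pt "0 0 0" --pt "0 0 -0.1" --pt "0 0 -0.2" --pt "0 0 -0.3" --pt "0 0 -0.3" --yaw '[0,0,0,0,0,0,0,0]' --jaw '[0.1,0.3,0.5,0.5,0.5,0.5,0.5,0.5]'

```text
clock: 19.05
ee_pos: [460.9, 81.4, 156.7]
orientation: [-180.0, 0.0, 96.1]
contact_force: [0.5, 0.6, 0.4]
gripper_width: 65.4
finger_force: 0.0
```

Call:
drive_tool --pt "0 0 -0.3" --pt "0 0 -0.3" --pt "0.2 -0.03 -0.094" --pt "0.3 -0.047 0" --pt "0.3 -0.04 0" --pt "0.23 -0.03 0" --pt "0 0 0" --pt "0 0 0.1" --yaw '[0,0,0,0,0,0,0,0]' --jaw '[0.5,0.2,-0.2,-0.6,-1,-1,-1,-1]'

```text
clock: 19.85
ee_pos: [423.6, 234.3, 245.6]
orientation: [179.9, -0.1, 96.2]
contact_force: [0.5, -0.8, -0.9]
gripper_width: 17.4
finger_force: 0.0
```

```bash
python3 - <<'E'
from h import *
st(); crop(optics.camera('scene'),130,135,130,98,6,'c7.png')
from plan import *
n=24; th=np.pi/2*(1-np.arange(0,n+1)/n); r=75+(92-75)*np.arange(0,n+1)/n
y=80-r*np.cos(th)+6*np.sin(th)+10; z=51.5+r*np.sin(th)+6*np.cos(th)
print(y.round(),z.round())
plan([0,y[0],z[0]],90,[[0,a,b] for a,b in zip(y[1:],z[1:])],nrows=1)
E
```

```text
{'clock': np.float64(19.8), 'ee_pos': array([423.6, 234.3, 245.6]), 'orientation': array([ 1.799e+02, -1.000e-01,  9.620e+01]), 'qpos': array([-60.9,  -0.9,  26.5, 103.7,   0.4,  77. , -28.3]), 'gripper_width': np.float64(17.4), 'contact_force': array([ 0.5, -0.8, -0.9]), 'finger_force': np.float64(0.0)}
[96. 91. 86. 81. 76. 70. 65. 60. 55. 50. 45. 40. 35. 31. 26. 22. 18. 15.
 11.  8.  5.  3.  1. -1. -2.] [126. 127. 128. 128. 128. 128. 127. 126. 124. 122. 120. 118. 115. 112.
 108. 104. 100.  95.  91.  86.  80.  75.  69.  63.  58.]
[[-0.033, 0.0, -0.006], [-0.034, 0.0, -0.004], [-0.034, 0.0, -0.002], [-0.035, 0.0, 0.0], [-0.034, 0.0, 0.003], [-0.035, 0.0, 0.006], [-0.035, 0.0, 0.007], [-0.034, 0.0, 0.01]]
[[-0.034, 0.0, 0.013], [-0.033, 0.0, 0.015], [-0.033, 0.0, 0.017], [-0.031, 0.0, 0.019], [-0.031, 0.0, 0.022], [-0.029, 0.0, 0.024], [-0.027, 0.0, 0.026], [-0.026, 0.0, 0.028]]
[[-0.025, 0.0, 0.029], [-0.022, 0.0, 0.032], [-0.021, 0.0, 0.034], [-0.018, 0.0, 0.035], [-0.016, 0.0, 0.036], [-0.014, 0.0, 0.038], [-0.011, 0.0, 0.038], [-0.008, 0.0, 0.04]]
```

View pics/c7.png

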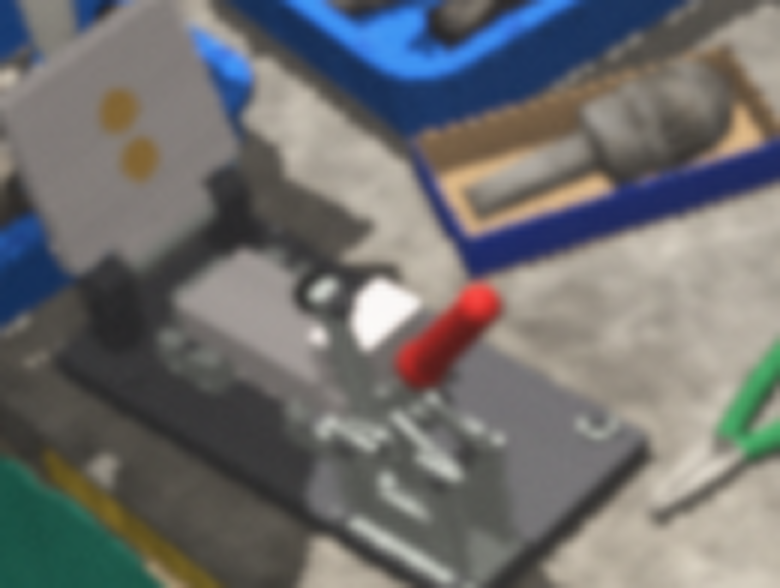

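The bracket sits in the nest, lug at the clamp end (385,310), with the leaf still open and the handle raised (482,300). Now closing the leaf.

Call:
drive_tool --pt "0 0 0.25" --pt "0 0 0.3" --pt "0 0 0.2" --pt "0 0 0.043" --pt "-0.03 0 0" --pt "-0.06 0 0" --pt "-0.06 0 0" --pt "-0.05 0 0" --yaw '[0,0,0,0,0,0,0,0]' --jaw '[-1,-1,-1,-1,-1,-1,-1,-1]'

```text
clock: 20.7
ee_pos: [427.3, 203.6, 127.3]
orientation: [179.8, -0.2, 96.1]
contact_force: [-0.1, 4.9, 4.0]
gripper_width: 0.3
finger_force: 2.3
```

Call:
drive_tool --pt "-0.021 0 0" --pt "-0.021 0 0" --pt "-0.021 0 0" --pt "-0.021 0 0" --pt "-0.021 0 0" --pt "-0.021 0 0" --pt "-0.021 0 0" --pt "-0.021 0 0" --yaw '[0,0,0,0,0,0,0,0]' --jaw '[-1,-1,-1,-1,-1,-1,-1,-1]'

```text
clock: 21.5
ee_pos: [428.8, 178.2, 125.7]
orientation: [-180.0, -0.0, 96.1]
contact_force: [-1.1, 4.1, 3.5]
gripper_width: 0.6
finger_force: 2.1
```

Call:
drive_tool --pt "-0.033 0 -0.006" --pt "-0.034 0 -0.004" --pt "-0.034 0 -0.002" --pt "-0.035 0 0" --pt "-0.034 0 0.003" --pt "-0.035 0 0.006" --pt "-0.035 0 0.007" --pt "-0.034 0 0.01" --yaw '[0,0,0,0,0,0,0,0]' --jaw '[-1,-1,-1,-1,-1,-1,-1,-1]'

```text
clock: 22.3
ee_pos: [433.4, 136.9, 123.5]
orientation: [180.0, -0.0, 96.1]
contact_force: [-0.2, 3.8, -0.4]
gripper_width: 0.9
finger_force: 1.3
```

Call:
drive_tool --pt "-0.034 0 0.013" --pt "-0.033 0 0.015" --pt "-0.033 0 0.017" --pt "-0.031 0 0.019" --pt "-0.031 0 0.022" --pt "-0.029 0 0.024" --pt "-0.027 0 0.026" --pt "-0.026 0 0.028" --yaw '[0,0,0,0,0,0,0,0]' --jaw '[-1,-1,-1,-1,-1,-1,-1,-1]'

```text
clock: 23.1
ee_pos: [437.2, 100.6, 98.6]
orientation: [-180.0, 0.0, 96.1]
contact_force: [-1.1, 1.7, 1.5]
gripper_width: 0.1
finger_force: 0.9
```

Call:
drive_tool --pt "-0.025 0 0.029" --pt "-0.022 0 0.032" --pt "-0.021 0 0.034" --pt "-0.018 0 0.035" --pt "-0.016 0 0.036" --pt "-0.014 0 0.034" --pt "-0.011 0 0.025" --pt "-0.008 0 0.02" --yaw '[0,0,0,0,0,0,0,0]' --jaw '[-1,-1,-1,-1,-1,-1,-1,-1]'

```text
clock: 23.9
ee_pos: [439.2, 80.7, 61.8]
orientation: [-180.0, 0.0, 96.1]
contact_force: [-0.0, 1.4, 1.4]
gripper_width: 0.4
finger_force: 0.7
```

Call:
drive_tool --pt "0 0 0.01" --pt "0 0 0.01" --pt "0 0 0.01" --pt "0 0 0.008" --pt "0 0 0" --pt "0 0 0" --pt "0 0 0" --pt "0 0 0" --yaw '[0,0,0,0,0,0,0,0]' --jaw '[-1,-1,-1,-1,-1,-1,-1,-1]'

```text
clock: 24.7
ee_pos: [439.4, 80.7, 57.5]
orientation: [-180.0, -0.0, 96.1]
contact_force: [-8.0, -3.9, 22.0]
gripper_width: 0.5
finger_force: 10.8
```

Call:
drive_tool --pt "0 0 -0.1" --pt "0 0 -0.3" --pt "0 0 -0.33" --pt "0 0 -0.32" --pt "-0.1 -0.03 -0.3" --pt "-0.25 -0.045 0" --pt "-0.26 -0.045 0" --pt "0 0 0" --yaw '[0,0,0,0,0,0,0,0]' --jaw '[-1,-1,-1,-1,-1,-1,-1,-1]'

```text
clock: 25.5
ee_pos: [430.9, -16.7, 259.4]
orientation: [179.9, -0.1, 95.7]
contact_force: [-1.0, -0.2, 0.6]
gripper_width: 0.6
finger_force: 0.0
```

```bash
python3 - <<'E'
from h import *
st(); crop(optics.camera('scene'),130,135,130,98,6,'c8.png')
a=np.radians(6.1);R=np.array([[np.cos(a),-np.sin(a),0],[np.sin(a),np.cos(a),0],[0,0,1]])
print(R.T[:2,:2]@(monitor.state()['ee_pos'][:2]-[461,86.1]))
f=lambda p:((proj('scene',R@np.array(p)+[461,86.1,0])[0]-[130,135])*6).round()
P=lambda ph,l:(-40,-87-l*np.cos(ph)+26.5*np.sin(ph),74+l*np.sin(ph)+26.5*np.cos(ph))
print('grip',f(P(1,98)),'end',f(P(1,118)),'inner',f(P(1,50)))
from plan import *
n=24; ph=np.linspace(1.12,0,n+1); W=np.array([P(t,98) for t in ph]); W[:,0]=0; W[:,1]+=10
print(W[[0,8,16,24]])
plan(W[0],90,W[1:],nrows=1)
E
```

```text
{'clock': np.float64(25.5), 'ee_pos': array([430.9, -16.7, 259.4]), 'orientation': array([ 1.799e+02, -1.000e-01,  9.570e+01]), 'qpos': array([-47.7, -12.2,  38.8, 109.3,   7.7,  80.3,  -5.2]), 'gripper_width': np.float64(0.6), 'contact_force': array([-1. , -0.2,  0.6]), 'finger_force': np.float64(0.0)}
[-40.46930944 -96.23521826]
grip [417. 285.] end [434. 266.] inner [379. 331.]
[[   0.          -95.84421802  173.75542816]
 [   0.         -130.92908464  160.01106806]
 [   0.         -158.58433364  134.41726992]
 [   0.         -175.          100.5       ]]
[[-0.031, 0.0, 0.007], [-0.03, 0.0, 0.008], [-0.031, 0.0, 0.009], [-0.029, 0.0, 0.011], [-0.029, 0.0, 0.012], [-0.029, 0.0, 0.014], [-0.028, 0.0, 0.014], [-0.027, 0.0, 0.017]]
[[-0.026, 0.0, 0.017], [-0.026, 0.0, 0.019], [-0.024, 0.0, 0.019], [-0.024, 0.0, 0.021], [-0.023, 0.0, 0.022], [-0.021, 0.0, 0.023], [-0.021, 0.0, 0.024], [-0.019, 0.0, 0.025]]
[[-0.018, 0.0, 0.026], [-0.017, 0.0, 0.027], [-0.016, 0.0, 0.027], [-0.015, 0.0, 0.028], [-0.013, 0.0, 0.029], [-0.011, 0.0, 0.029], [-0.011, 0.0, 0.03], [-0.009, 0.0, 0.03]]
```

View pics/c8.png

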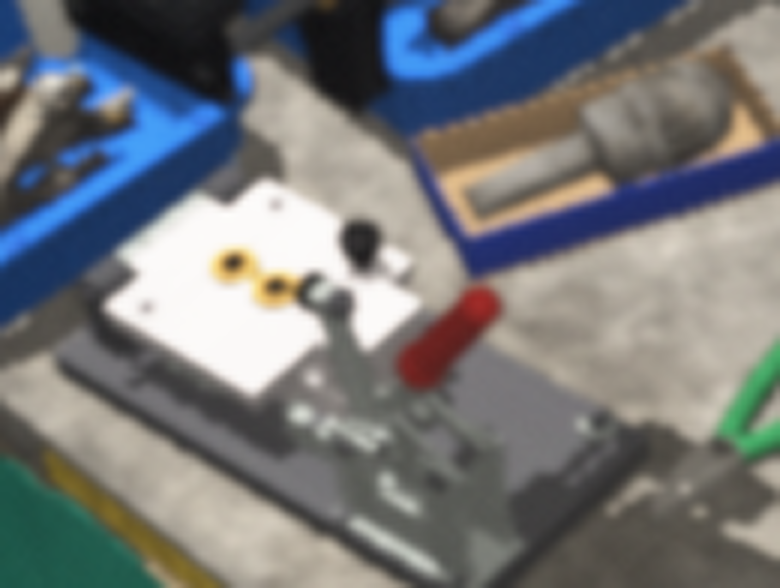

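```bash
python3 - <<'E'
from h import *
a=np.radians(6.1);R=np.array([[np.cos(a),-np.sin(a),0],[np.sin(a),np.cos(a),0],[0,0,1]])
for nm,x,y in(('end',480,300),('endTop',470,288),('inner',415,368),('innerTop',402,352),('grip upper',448,308)):
    u,v=130+x/6,135+y/6
    p0=R.T@(ray('scene',u,v,0)-[461,86.1,0]); p1=R.T@(ray('scene',u,v,200)-[461,86.1,0])
    q=p0+(p1-p0)*(-40-p0[0])/(p1[0]-p0[0]); print(nm,q.round(1), 'polar',np.hypot(q[1]+87,q[2]-74).round(1),np.arctan2(q[2]-74,-q[1]-87).round(2))
E
```

```text
end [ -40.  -150.5  182.5] polar 125.7 1.04
endTop [ -40.  -146.   186.1] polar 126.7 1.09
inner [ -40.  -109.5  120.3] polar 51.4 1.12
innerTop [ -40.  -103.4  125.6] polar 54.1 1.26
grip upper [ -40.  -132.7  167.6] polar 104.2 1.12
```

The leaf is shut and level over the bracket; the red grip's upper point is at about (448,308). That puts it at jig y = -132, z = 168, 104 mm from the pivot, which matches the data given. Next I press it down.

```bash
python3 - <<'E'
from plan import *
ps=np.linspace(1.2,0.265,25); W=np.array([[0,-87-r*np.cos(t)+10,74+r*np.sin(t)] for t,r in zip(ps,np.linspace(104,101.5,25))])
print(W[[0,8,16,24]].round(1))
plan([0,-108,176],90,W[1:],nrows=1)
E
```

```text
[[   0.  -114.7  170.9]
 [   0.  -142.1  154.1]
 [   0.  -162.8  129.8]
 [   0.  -175.   100.6]]
[[-0.069, 0.0, 0.045], [-0.025, 0.0, 0.012], [-0.023, 0.0, 0.012], [-0.023, 0.0, 0.014], [-0.023, 0.0, 0.015], [-0.022, 0.0, 0.015], [-0.021, 0.0, 0.016], [-0.021, 0.0, 0.017]]
[[-0.02, 0.0, 0.018], [-0.019, 0.0, 0.019], [-0.019, 0.0, 0.019], [-0.018, 0.0, 0.02], [-0.017, 0.0, 0.021], [-0.016, 0.0, 0.021], [-0.015, 0.0, 0.022], [-0.014, 0.0, 0.022]]
[[-0.014, 0.0, 0.023], [-0.012, 0.0, 0.023], [-0.012, 0.0, 0.024], [-0.01, 0.0, 0.024], [-0.01, 0.0, 0.025], [-0.009, 0.0, 0.025], [-0.008, 0.0, 0.025], [-0.006, 0.0, 0.026]]
```

Call:
drive_tool --pt "-0.04 0 0.1" --pt "-0.04 0 0.15" --pt "0 0 0.15" --pt "0 0 0.1" --pt "0 0 0.053" --pt "0 0 0" --pt "0 0 0" --pt "0 0 0" --yaw '[0,0,0,0,0,0,0,0]' --jaw '[-1,-1,-1,-1,-1,-1,-1,-1]'

```text
clock: 26.35
ee_pos: [432.9, -23.6, 176.8]
orientation: [179.9, -0.0, 96.1]
contact_force: [0.2, 0.2, -0.2]
gripper_width: 0.5
finger_force: 0.0
```

Call:
drive_tool --pt "-0.078 0 0.048" --pt "-0.025 0 0.012" --pt "-0.023 0 0.012" --pt "-0.023 0 0.014" --pt "-0.023 0 0.015" --pt "-0.022 0 0.015" --pt "-0.021 0 0.016" --pt "-0.021 0 0.017" --yaw '[0,0,0,0,0,0,0,0]' --jaw '[-1,-1,-1,-1,-1,-1,-1,-1]'

```text
clock: 27.15
ee_pos: [437.4, -58.8, 154.9]
orientation: [179.8, -0.0, 96.1]
contact_force: [1.0, 1.6, 7.1]
gripper_width: 0.5
finger_force: 2.9
```

Call:
drive_tool --pt "-0.02 0 0.018" --pt "-0.019 0 0.019" --pt "-0.019 0 0.019" --pt "-0.018 0 0.02" --pt "-0.017 0 0.021" --pt "-0.016 0 0.021" --pt "-0.015 0 0.022" --pt "-0.014 0 0.022" --yaw '[0,0,0,0,0,0,0,0]' --jaw '[-1,-1,-1,-1,-1,-1,-1,-1]'

```text
clock: 27.95
ee_pos: [437.9, -79.9, 128.8]
orientation: [-179.9, -0.0, 96.1]
contact_force: [0.2, 1.4, 0.9]
gripper_width: 0.4
finger_force: 0.9
```

Call:
drive_tool --pt "-0.014 0 0.023" --pt "-0.012 0 0.023" --pt "-0.012 0 0.024" --pt "-0.01 0 0.024" --pt "-0.01 0 0.025" --pt "-0.009 0 0.025" --pt "-0.008 0 0.02" --pt "-0.006 0 0.015" --yaw '[0,0,0,0,0,0,0,0]' --jaw '[-1,-1,-1,-1,-1,-1,-1,-1]'

```text
clock: 28.75
ee_pos: [439.5, -92.0, 102.2]
orientation: [-180.0, 0.0, 96.1]
contact_force: [0.1, -0.3, 0.7]
gripper_width: 0.4
finger_force: 0.2
```

Call:
drive_tool --pt "0 0 0.008" --pt "0 0 0.008" --pt "0 0 0.008" --pt "0 0 0.004" --pt "0 0 0" --pt "0 0 0" --pt "0 0 0" --pt "0 0 0" --yaw '[0,0,0,0,0,0,0,0]' --jaw '[-1,-1,-1,-1,-1,-1,-1,-1]'

```text
clock: 29.55
ee_pos: [439.9, -92.0, 98.7]
orientation: [180.0, 0.0, 96.1]
contact_force: [-1.7, -1.6, 5.6]
gripper_width: 0.2
finger_force: 2.9
```

Call:
drive_tool --pt "0 0 0.005" --pt "0 0 0.005" --pt "0 0 0.005" --pt "0 0 0" --pt "0 0 0" --pt "0 0 0" --pt "0 0 0" --pt "0 0 0" --yaw '[0,0,0,0,0,0,0,0]' --jaw '[-1,-1,-1,-1,-1,-1,-1,-1]'

```text
clock: 30.35
ee_pos: [440.3, -92.3, 97.1]
orientation: [179.9, -0.0, 96.1]
contact_force: [-4.0, -1.8, 16.1]
gripper_width: 0.6
finger_force: 8.1
```

Call:
drive_tool --pt "0 0 0.005" --pt "0 0 0.005" --pt "0 0 0.003" --pt "0 0 0" --pt "0 0 0" --pt "0 0 0" --pt "0 0 0" --pt "0 0 0" --yaw '[0,0,0,0,0,0,0,0]' --jaw '[-1,-1,-1,-1,-1,-1,-1,-1]'

```text
clock: 31.15
ee_pos: [440.7, -92.5, 95.8]
orientation: [179.9, -0.0, 96.0]
contact_force: [-7.5, -2.4, 25.6]
gripper_width: 0.3
finger_force: 13.1
```

Call:
drive_tool --pt "0 0 -0.05" --pt "0 0 -0.2" --pt "0 0 -0.3" --pt "0 0 -0.3" --pt "0 0 -0.3" --pt "-0.2 0 0" --pt "-0.3 0 0" --pt "-0.3 0 0" --yaw '[0,0,0,0,0,0,0,0]' --jaw '[-1,-1,-1,-1,-1,-1,-1,-1]'

```text
clock: 31.95
ee_pos: [452.4, -212.1, 267.1]
orientation: [179.9, -0.1, 96.2]
contact_force: [0.6, 0.4, -1.8]
gripper_width: 0.3
finger_force: 0.0
```

Call:
drive_tool --pt "-0.3 0 0" --pt "-0.3 0 0" --pt "0 0 0" --pt "0 0 0" --pt "0 0 0" --pt "0 0 0" --pt "0 0 0" --pt "0 0 0" --yaw '[0,0,0,0,0,0,0,0]' --jaw '[-1,-1,-1,-1,-1,-1,-1,-1]'

```text
clock: 32.75
ee_pos: [462.4, -299.5, 267.0]
orientation: [179.9, -0.1, 96.2]
contact_force: [-0.1, -0.1, 1.1]
gripper_width: 0.5
finger_force: 0.0
```

```bash
python3 - <<'E'
from h import *
st(); a=np.radians(6.1);R=np.array([[np.cos(a),-np.sin(a),0],[np.sin(a),np.cos(a),0],[0,0,1]])
for n in('scene','top'):
    i=optics.camera(n).astype(int)[140:300,140:290]; m=(i[...,0]>90)&(i[...,0]>2.5*i[...,1])&(i[...,0]>2*i[...,2])
    v,u=np.nonzero(m); v+=140;u+=140
    k=(abs(u-np.median(u))<40)&(abs(v-np.median(v))<30);u,v=u[k],v[k]
    print(n,k.sum(),'red u',u.min(),u.max(),'v',v.min(),v.max(),'mean',u.mean().round(1),v.mean().round(1))
    for ph in(0,.13,.3):
      c=lambda l:(-40,-185+np.sin(ph)*-8.5-l*np.cos(ph),100.5-8.5*np.cos(ph)+l*np.sin(ph))
      print(ph,'expect inner,end,mid',proj(n,[R@np.array(c(l))+[461,86.1,0] for l in(-48,20,-14)]).round(1).tolist())
E
```

```text
{'clock': np.float64(32.8), 'ee_pos': array([ 462.4, -299.5,  267. ]), 'orientation': array([ 1.799e+02, -1.000e-01,  9.620e+01]), 'qpos': array([-28.2,  14.7,  67.5,  93.8, -13.8,  80.7,  47.1]), 'gripper_width': np.float64(0.5), 'contact_force': array([-0.1, -0.1,  1.1]), 'finger_force': np.float64(0.0)}
scene 184 red u 205 231 v 205 222 mean 218.1 213.8
0 expect inner,end,mid [[209.0, 209.5], [231.1, 222.3], [219.9, 215.8]]
0.13 expect inner,end,mid [[209.7, 211.5], [231.3, 221.7], [220.4, 216.5]]
0.3 expect inner,end,mid [[211.0, 214.2], [231.4, 220.9], [221.0, 217.5]]
top 123 red u 241 268 v 250 256 mean 254.3 252.6
0 expect inner,end,mid [[243.4, 254.2], [267.1, 252.1], [255.2, 253.2]]
0.13 expect inner,end,mid [[244.1, 254.3], [267.3, 252.0], [255.7, 253.2]]
0.3 expect inner,end,mid [[245.3, 254.3], [267.5, 251.9], [256.4, 253.1]]
```

```bash
python3 -c "
from rig import bot
print(bot.finish_job())"
```

```text
the job is handed in; nothing more can be done
None
```

I handed the job in at about 33 s: the bracket lies on its back in the nest with its lug at the clamp end, the drill plate is shut over it, and the red handle is fully down, though I checked the handle only by its red pixels in both cameras, not by eye.

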